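# Load a capsule into the coffee machine's pop-out tray

## Task

Make the coffee machine ready to brew: press the round release button on top of its brew head so that the capsule tray pops out, stand the coffee capsule upright in the tray's round well, then push the tray home until it clicks and stays shut. Handle the machine gently, without forcing the button or the tray against their stops, and leave the cup under the spout, the sugar jar, the mug and the plates where they are.

Things in the scene. Friction and masses are not known exactly. Their poses are not given: they have to be found in the camera images.
- machine: The coffee machine, fixed. Origin: on the counter below the middle of the brew head's front face; x axis from that face into the machine, z up, y across. Foot 140 mm wide, x=-45 to 260 mm, 20 mm high. Grey brew head: x=0 to 115 mm, 120 mm wide, 100 to 190 mm above the counter, with the tray's opening (72 mm wide, 118 to 172 mm high). Black tower behind: x from 115 mm, 260 mm high.
- button_top (a point): Centre of the top of the release button: a round metal cap, 32 mm across, standing 12 mm proud of the flat roof of the brew head, on its middle line 45 mm behind the front face. It is pressed straight down; the point moves with it.
- button (a joint): Travel of the release button, m: 0 up, 0.009 right down on its stop. A spring resists with 2.2 N at the top, 4.5 N at 4.5 mm and 6.7 N at the bottom. The latch lets go about 4 to 5 mm down. It springs back up by itself.
- tray (a joint): Tray travel, m: 0 latched shut, 0.066 fully out, sliding level along the machine's -x. A spring drives it out (5 N shut, 1 N fully out): it stays out, and comes back out if let go unlatched. From 10 to 4 mm the latch resists too, 9 to 13 N in all at its peak; past that it drops to some 5 N, and at 0 the latch clicks in; push on to the hard stop at -0.0015 to be sure, gently.
- tray_front (a point): Centre of the outer side of the tray's flat upright front panel (72 mm wide, 52 mm high, 12 mm thick; lower edge 120 mm, upper edge 172 mm above the counter). Moves with the tray; shut, it stands 13 mm in front of the head's face. Push here, along the machine's +x.
- well (a point): Centre of the mouth of the round well in the tray, level with the tray's flat top, 150 mm above the counter. The well is 38 mm across, 18 mm deep, with a 2 mm chamfer, 46 mm behind the outer side of the front panel. Tray shut: 33 mm inside the head's face; tray out: 33 mm in front of it. Moves with the tray.
- capsule_c (a point): Centre (half-way up) of the coffee capsule: a rigid copper-coloured metal drum 34 mm across, 30 mm high, tapering to 27 mm over its lowest 8 mm, pale lid on top; about 25 g. Starts upright on the counter; z is its axis. Seated in the well its centre is 3 mm below the well's mouth and its top 12 mm above the tray, just clearing the head's opening.
- cup: White espresso cup, 60 mm across, 55 mm high, on the drip grille below the brew head; origin under its centre. Leave it.
- sugar: Glass sugar jar with a metal lid, 72 mm across, 100 mm high; origin under its centre. Leave it.
- mug: Blue mug, 80 mm across, 90 mm high, with a handle; origin under its centre. Leave it.
- plates: Stack of white plates, 176 mm across, 36 mm high; origin under its centre. Leave it.
Things that resemble listed ones, but are neither listed nor needed, are in the scene too. What is meant by the part that bears capsule_c is not black or yellow, and is the smaller of those in its own colour.

How it is judged:
On the way, in this order (a step that is already met when the one before it is completed fails the run):
1. the tray has been released and has popped out (value of joint tray above 0.06 m), for 0.1 s.
2. the capsule stands seated in the well, let go, with the tray out (value of joint tray above 0.05 m and horizontal distance between capsule_c and well below 0.005 m and z of capsule_c in the frame of machine between 0.14 and 0.15 m and angle between capsule_c's own z axis and vertical below 0.15 rad and contact force between the fingers and capsule below 0.01 N), for 0.2 s.
3. the tray is home and stays there by itself, let go, with the capsule in it (value of joint tray below 0.002 m and contact force between each of the fingers, the arm and tray below 0.5 N and horizontal distance between capsule_c and well below 0.005 m), for 0.2 s.
At the end, for the whole second after the job is handed in: The tray is latched shut by itself (within 2 mm of shut, at rest) with the button up again, and the capsule stands upright (within 0.15 rad) and at rest in the tray's well, within 5 mm of its axis and 4 mm of its seated height (value of joint tray below 0.002 m and velocity of joint tray below 0.005 m/s and value of joint button below 0.0015 m and horizontal distance between capsule_c and well below 0.005 m and z of capsule_c in the frame of machine between 0.14 and 0.15 m and angle between capsule_c's own z axis and vertical below 0.15 rad and linear speed of capsule below 0.01 m/s); the robot touches nothing.
It fails at once if the tray is pushed or pressed with more than 22 N (contact force between any of the fingers, the arm and tray above 22 N).
It fails at once if the button is pressed with more than 20 N (contact force between any of the fingers, the arm and button above 20 N).
It fails at once if the cup, the sugar jar, the mug or the plates are moved by more than 20 mm (distance of any of cup, sugar, mug, plates from where it was at the start of the episode above 0.02 m).
It also fails if it takes over 67 s, if anything falls off the work surface, if the arm or the gripper's body presses on something with over 40 N, if the wrist force passes 120 N, or if a joint passes its speed limit or range.

## Robot

A 6-joint arm with a two-finger parallel gripper is mounted at the origin on the work surface. World frame = base frame: x ahead of the robot, y to its left, z up, the work surface at z = 0. Lengths are in m, angles in rad, forces in N, time in s.
With the tool pointing down it reaches from about 0.375 to 0.925 m from the base axis. Payload 5.7 kg.
Tool frame: the origin (TCP) lies on the centre line of the jaws, within the pads' length; the fingertips stand 17 mm ahead of it and the grasp point (between the pads) lies 2 mm behind it; z points along the fingers, y is the direction in which the jaws open and shut (so a half turn about z gives the same grasp; the last joint's range is limited). The gripper opens to 88 mm and grips with 3 to 60 N. Pads are 20 mm wide; open, the fingers measure 115 mm over their backs; the gripper's body (75 mm by 178 mm) begins 61 mm behind the grasp point.
Start: joints at [-1.343, 0.359, 1.51, -0, 1.272, -0.115], TCP at [0.202, -0.565, 0.218] pointing down, gripper open.
Joint ranges: [-2.97, 2.97], [-1.01, 2.36], [0.21, 2.38], [-0.96, 4.11], [0.2, 2.71], [-2.98, 2.98]. Speed limits (rad/s): [2.39, 2.39, 3.14, 3.14, 3.14, 3.14].

## Interface

Orientations are given as [roll, pitch, yaw] about the fixed x, y, z axes, in that order (R = Rz(yaw) Ry(pitch) Rx(roll)).
In Python, from bench import * gives the robot as it stands.
- The arm moves only by the shell command python3 -m crank 'ROWS' [OPENING] [FORCE]. ROWS is JSON, a list of rows, each an object with "xyz": the shift along the tool's x, y, z in m, a list of three; "twist": the turn about the tool's z in degrees. A call has 1 to 5 rows; each row shifts and turns the commanded pose from where the row before left it, along the tool's axes as they then stand; what a row does not reach is not made up. A row lasts 1/12 s, in which the tool goes at most 41.7 mm and 7.16 degrees, less where a joint would pass 70% of its speed; a pose out of reach is approached as far as the arm can. A call is refused whole if a number of a shift passes 0.0417 or a number of a turn 7.16, either way. A call with a gripper value outside its range is refused whole. OPENING is the gripper's target within -1 to 1 (shut at 1, half-way at 0, fully open at -1), set as the call begins (- or left out, the last holds). The fingers move at their own pace and stop on an object; FORCE is the grip in N (left out, the last holds). Time passes only in rows, so rows that do not move let the fingers close. It gives the time, the measured TCP pose, the force and the opening at its end, in the units of the state.
- get_state(): the state, without advancing time (a new reading comes with each control period).
- grab_frame(name): name is "scene" or "side" or "wrist"; returns the picture (384x512x3 uint8, blue, green, red); there is no depth.
- get_calibration(name): a dict with "mtx" (3x3 intrinsics, pixels), "T" (4x4, takes a point from camera to world coordinates). Camera axes: x right, y up, looking along -z (the intrinsics and any distortion apply to the point x, -y, -z); pixel columns grow to the right and rows downward; lengths in m; the calibration is good to about 2 mm. A picture is of the moment at which its call begins: read the wrist's pose just before it. get_calibration takes no time and is no camera call; for the wrist camera it gives the pose at the moment of the call.
- hand_in(): hands the job in, once; it reports no verdict.
The state is a dict: "time_s": time; "qpos": joint angles; "qd": joint speeds; "joint_efforts": joint torques, N m; "position": TCP position; "eef_rot": TCP orientation; "contact_force": force on the tool from outside, world axes, zero at the start; "wrist_torque": the same for the moment, N m; "opening": opening from 0.0 (shut) to 1.0 (fully open).
Only numpy, scipy, OpenCV 4.12 (cv2) and the standard library are available. Lean on these libraries where they do the work, as an engineer would, in place of code of your own. Each camera call takes 0.05 s, during which the arm holds its last target. There are 200 camera calls.

## Working session

There is one attempt and no reset: what is moved stays moved. The work goes in short steps, Python scripts to look and compute and a shell command to move; the robot and the scene stay as the last step left them, time stands still between calls to the robot, and variables do not carry over. Pictures are saved under pics/ and viewed, about 8 in all and at most 12, crops included, and the job is handed in when it is done.

```bash
mkdir -p pics; ls; cat > h.py <<'E'
from bench import *
import numpy as np, cv2
def ray(cal,u,v):
    K=cal["mtx"];T=np.array(cal["T"]);K=np.array(K)
    d=np.array([(u-K[0,2])/K[0,0],-(v-K[1,2])/K[1,1],-1.0])
    return T[:3,3],T[:3,:3]@d
def onz(cal,u,v,z):
    o,d=ray(cal,u,v);return o+d*(z-o[2])/d[2]
def proj(cal,p):
    T=np.array(cal["T"]);K=np.array(cal["mtx"]);c=T[:3,:3].T@(np.array(p)-T[:3,3])
    return K[0,0]*c[0]/-c[2]+K[0,2],K[1,1]*-c[1]/-c[2]+K[1,2]
E
python3 - <<'E'
from h import *
s=grab_frame("scene");d=grab_frame("side")
cv2.imwrite("pics/scene0.png",s);cv2.imwrite("pics/side0.png",d)
for n in("scene","side","wrist"):print(n,{k:(np.round(v,3).tolist() if k in("mtx","T") else v) for k,v in get_calibration(n).items()})
print(get_state())
E
```

```text
pics
scene {'mtx': [[424.456, 0.0, 251.118], [0.0, 424.456, 192.356], [0.0, 0.0, 1.0]], 'T': [[-0.182, -0.816, 0.549, 1.125], [0.983, -0.148, 0.107, -0.037], [-0.006, 0.559, 0.829, 0.949], [0.0, 0.0, 0.0, 1.0]]}
side {'mtx': [[367.282, 0.0, 258.399], [0.0, 367.282, 188.186], [0.0, 0.0, 1.0]], 'T': [[0.999, 0.031, -0.006, 0.572], [-0.024, 0.628, -0.778, -0.725], [-0.02, 0.777, 0.629, 0.608], [0.0, 0.0, 0.0, 1.0]]}
wrist {'mtx': [[277.368, 0.0, 254.826], [0.0, 277.368, 189.498], [0.0, 0.0, 1.0]], 'T': [[0.336, 0.907, 0.253, 0.27], [-0.942, 0.325, 0.089, -0.539], [-0.002, -0.268, 0.964, 0.384], [0.0, 0.0, 0.0, 1.0]]}
{'time_s': 0.1, 'qpos': array([-1.34308388e+00,  3.59439293e-01,  1.51129722e+00, -6.67673744e-06,
        1.27248894e+00, -1.15120561e-01]), 'qd': array([ 0.0011869 , -0.00304716, -0.00266288, -0.00062108,  0.00101604,
       -0.000891  ]), 'joint_efforts': array([-2.31400384e-05, -5.16354632e+01, -2.71406901e+01,  6.76836097e-02,
        2.76496547e-02, -3.35788570e-05]), 'position': array([ 0.20153353, -0.56449034,  0.21720016]), 'eef_rot': array([-3.13996993e+00, -1.81217584e-04,  3.42834827e-01]), 'contact_force': array([ 0.83609028,  0.26040579, -0.60497402]), 'wrist_torque': array([ 0.00891333, -0.05758007,  0.01407918]), 'opening': 0.9988188429875142}
```

View pics/scene0.png

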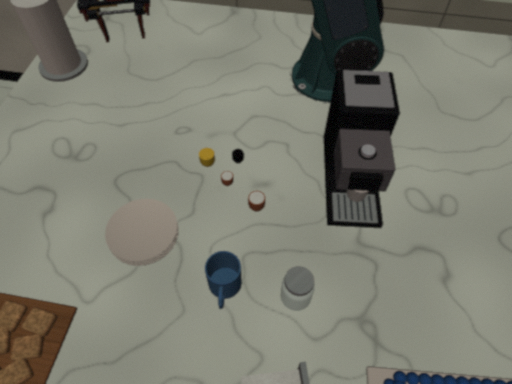

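View pics/side0.png

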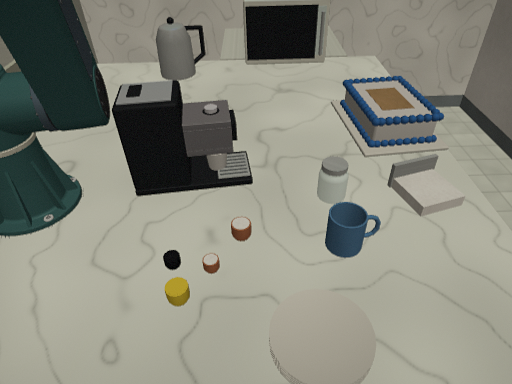

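```bash
python3 - <<'E'
from h import *
s=cv2.imread("pics/scene0.png");d=cv2.imread("pics/side0.png")
a=cv2.resize(s[55:240,310:420],None,fx=3.2,fy=3.2,interpolation=cv2.INTER_CUBIC)
b=cv2.resize(d[75:275,105:260],None,fx=2.8,fy=2.8,interpolation=cv2.INTER_CUBIC)
H=600;im=np.zeros((H,a.shape[1]+b.shape[1],3),np.uint8);im[:a.shape[0],:a.shape[1]]=a;im[:b.shape[0],a.shape[1]:]=b
im=np.clip(im.astype(float)*1.6,0,255).astype(np.uint8)
cv2.imwrite("pics/crop0.png",im);print(im.shape,a.shape)
cs,cd=get_calibration("scene"),get_calibration("side")
for n,im,c,pts in(("scene",s,cs,[(227,178),(257,200)]),("side",d,cd,[(211,262),(241,228)])):
  hsv=cv2.cvtColor(im,cv2.COLOR_BGR2HSV)
  for u,v in pts:
    # whole capsule mask: lid+copper: reddish hue
    w=hsv[v-16:v+17,u-16:u+17];m=(((w[...,0]<14)|(w[...,0]>170))&(w[...,1]>50)).astype(np.uint8)
    k,l,st,ce=cv2.connectedComponentsWithStats(m);i=1+np.argmax(st[1:,4])
    pts=cv2.findNonZero((l==i).astype(np.uint8));h=cv2.convexHull(pts);x,y,ww,hh=cv2.boundingRect(h)
    M=cv2.moments(h);cu,cv_=M['m10']/M['m00']+u-16,M['m01']/M['m00']+v-16
    print(n,(u,v),st[i],"hull c",cu,cv_,"bbox",x+u-16,y+v-16,ww,hh,"pt z.015",onz(c,cu,cv_,.015).round(4),"mm/px",np.linalg.norm(onz(c,cu+1,cv_,.015)-onz(c,cu,cv_,.015))*1000)
for n,c,u,v in(("scene",cs,368,151),("side",cd,210.5,108.5)):print(n,onz(c,u,v,.202).round(4))
E
```

```text
(600, 786, 3) (592, 352, 3)
scene (227, 178) [10 16 12  8 56] hull c 226.63247863247864 180.8945868945869 bbox 221 178 12 8 pt z.015 [ 0.4814 -0.2288  0.015 ] mm/px 2.7050474021191135
scene (257, 200) [  7  14  17  13 107] hull c 256.3814432989691 203.77434135166095 bbox 248 198 17 13 pt z.015 [ 0.5392 -0.1368  0.015 ] mm/px 2.605765494213
side (211, 262) [  8  12  16  15 133] hull c 210.96501457725947 265.2808551992226 bbox 203 258 16 15 pt z.015 [ 0.4745 -0.2377  0.015 ] mm/px 2.053708407707384
side (241, 228) [  6   6  20  23 226] hull c 240.73241379310343 228.53379310344826 bbox 231 218 20 23 pt z.015 [ 0.534 -0.135  0.015] mm/px 2.2686166586906427
scene [0.4718 0.1073 0.202 ]
side [0.4674 0.089  0.202 ]
```

View pics/crop0.png

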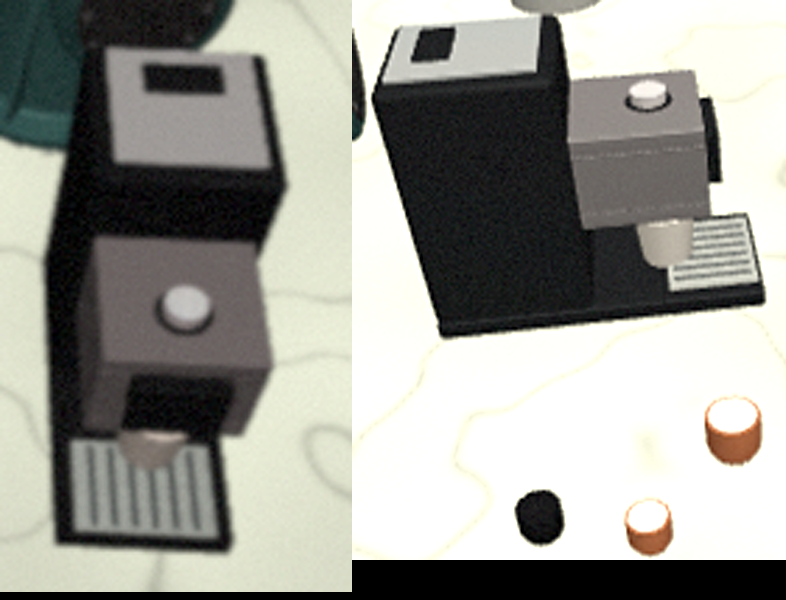

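```bash
python3 - <<'E'
from h import *
cs,cd=get_calibration("scene"),get_calibration("side")
S=lambda x,y:(x/3.2+310-.35,y/3.2+55-.35)
D=lambda x,y:((x-352)/2.8+105-.3,y/2.8+75-.3)
def tri(a,b):
    o1,d1=ray(cs,*a);o2,d2=ray(cd,*b);t=np.linalg.lstsq(np.c_[d1,-d2],o2-o1,rcond=None)[0]
    p,q=o1+t[0]*d1,o2+t[1]*d2;return ((p+q)/2).round(4),np.linalg.norm(p-q).round(4)
print("button",tri(S(187,304),D(648,91)))
print("roof front near",tri(S(98,362),D(698,131)),"back near",tri(S(93,238),D(570,139)),"front far",tri(S(271,366),D(694,71)))
print("footfront near",tri(S(57,545),D(763,302)))
for k,p,z in(("rfn",(98,362),.19),("rff",(271,366),.19),("rbn",(93,238),.19),("rbf",(255,243),.19),("btn",(187,304),.202),("ffn",(57,545),0),("fff",(230,549),0)):print(k,onz(cs,*S(*p),z).round(4))
for k,p,z in(("rfn",(698,131),.19),("rff",(694,71),.19),("rbn",(570,139),.19),("btn",(648,91),.202),("ffn",(763,302),0),("fbn",(440,336),0)):print(k,onz(cd,*D(*p),z).round(4))
print("small lid",tri((227,177.5),D(649,514)), "big", tri((257,197),D(734,413)))
E
```

```text
button (array([0.4645, 0.108 , 0.1968]), np.float64(0.002))
roof front near (array([0.5127, 0.0518, 0.1835]), np.float64(0.0056)) back near (array([0.4046, 0.0387, 0.1891]), np.float64(0.0006)) front far (array([0.5013, 0.1697, 0.1855]), np.float64(0.0026))
footfront near (array([ 5.60e-01,  5.21e-02, -5.00e-04]), np.float64(0.0007))
rfn [0.5213 0.0501 0.19  ]
rff [0.5034 0.169  0.19  ]
rbn [0.4051 0.0387 0.19  ]
rbf [0.3888 0.1576 0.19  ]
btn [0.4678 0.1074 0.202 ]
ffn [0.5606 0.0519 0.    ]
fff [ 0.5396  0.1878 -0.    ]
rfn [0.5113 0.0438 0.19  ]
rff [0.5031 0.158  0.19  ]
rbn [0.4053 0.0367 0.19  ]
btn [0.4667 0.0959 0.202 ]
ffn [0.5597 0.0518 0.    ]
fbn [0.2588 0.0156 0.    ]
small lid (array([ 0.4752, -0.228 ,  0.0242]), np.float64(0.0024)) big (array([ 0.5348, -0.137 ,  0.0381]), np.float64(0.0032))
```

```bash
python3 -m crank '[{"xyz":[0,0,0],"twist":6.4},{"xyz":[0,0,0],"twist":6.4},{"xyz":[0.0285,-0.027,0],"twist":0},{"xyz":[0.0285,-0.027,0],"twist":0},{"xyz":[0.0285,-0.027,0],"twist":0}]'
python3 -m crank '[{"xyz":[0.0285,-0.027,0],"twist":0},{"xyz":[0.0285,-0.027,0],"twist":0},{"xyz":[0.0285,-0.027,0],"twist":0},{"xyz":[0.0285,-0.027,0],"twist":0},{"xyz":[0.0285,-0.027,0],"twist":0}]'
python3 -m crank '[{"xyz":[0.0285,-0.027,0],"twist":0},{"xyz":[0.0285,-0.027,0],"twist":0},{"xyz":[0.0285,-0.027,0],"twist":0},{"xyz":[0,0,0],"twist":0},{"xyz":[0,0,0],"twist":0}]'
python3 - <<'E'
from h import *
s=get_state();c=get_calibration("wrist");w=grab_frame("wrist");cv2.imwrite("pics/w1.png",w)
np.savez("w1.npz",mtx=c["mtx"],T=c["T"])
print(s["position"],s["eef_rot"],s["contact_force"]);print(np.round(c["T"],3).tolist());print(proj(c,(.477,-.233,.03)))
E
```

```text
time_s: 0.52
position: [0.2771, -0.4734, 0.2174]
eef_rot: [-3.14, 0.0, 0.117]
contact_force: [0.0, -0.5, -0.2]
opening: 0.999
time_s: 0.93
position: [0.403, -0.3216, 0.2177]
eef_rot: [-3.141, 0.0, 0.119]
contact_force: [0.6, 0.7, -0.1]
opening: 0.998
time_s: 1.35
position: [0.4783, -0.231, 0.2176]
eef_rot: [-3.141, 0.001, 0.124]
contact_force: [-0.1, -0.1, -0.8]
opening: 1.002
[ 0.47831806 -0.23098759  0.21759169] [-3.14104895e+00  6.14897565e-04  1.23664969e-01] [-0.13689467 -0.11412891 -0.76050212]
[[0.124, 0.956, 0.266, 0.551], [-0.992, 0.119, 0.033, -0.221], [-0.0, -0.268, 0.963, 0.385], [0.0, 0.0, 0.0, 1.0]]
(np.float64(256.93848459354984), np.float64(171.72841406557495))
```

View pics/w1.png

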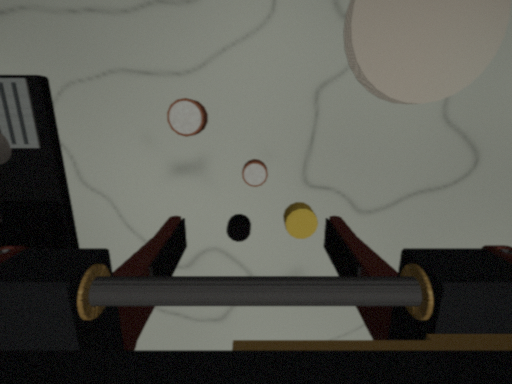

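```bash
python3 - <<'E'
from h import *
c=dict(np.load("w1.npz"));w=cv2.imread("pics/w1.png")
r=w[150:196,232:278];r=cv2.resize(r,None,fx=4,fy=4,interpolation=cv2.INTER_CUBIC)
hsv=cv2.cvtColor(r,cv2.COLOR_BGR2HSV);m=((hsv[...,1]>70)&((hsv[...,0]<18)|(hsv[...,0]>168))).astype(np.uint8)
m=cv2.morphologyEx(m,cv2.MORPH_OPEN,np.ones((3,3)))
h=cv2.convexHull(cv2.findNonZero(m));e=cv2.fitEllipse(h);u,v=(e[0][0]+.5)/4-.5+232,(e[0][1]+.5)/4-.5+150
print(e,u,v,onz(c,u,v,.03),onz(c,u,v,.028))
# foot edge: dark->light along rows
g=cv2.cvtColor(w,cv2.COLOR_BGR2GRAY);P=[]
for v in range(95,240,5):
    row=g[v,40:100].astype(float);k=np.argmax(np.convolve(row,[1,1,1,-1,-1,-1],"valid"));P.append(onz(c,40+k+2.5,v,.02)[:2])
P=np.array(P);vx=cv2.fitLine(P.astype(np.float32),cv2.DIST_HUBER,0,.001,.001).ravel();print(vx,np.degrees(np.arctan2(vx[1],vx[0])));print(P[::7].round(4))
E
```

```text
((90.96632385253906, 89.09549713134766), (94.3089599609375, 100.2970962524414), 12.776854515075684) 254.36658096313477 171.8988742828369 [ 0.47635994 -0.22969946  0.03      ] [ 0.47593991 -0.22974785  0.028     ]
[0.9928181  0.11963337 0.4325425  0.02121074] 6.8709435
[[0.5399 0.0343]
 [0.4975 0.0285]
 [0.4521 0.0236]
 [0.4035 0.0183]
 [0.3514 0.0112]]
```

```bash
python3 -m crank '[{"xyz":[0.0028,-0.0337,-0.0170],"twist":0},{"xyz":[0.0028,-0.0337,-0.0170],"twist":0},{"xyz":[0.0028,-0.0337,-0.0170],"twist":0},{"xyz":[0.0028,-0.0337,-0.0170],"twist":0},{"xyz":[0.0028,-0.0337,-0.0170],"twist":0}]'
python3 -m crank '[{"xyz":[0.0028,-0.0337,0],"twist":0},{"xyz":[0.0028,-0.0337,0],"twist":0},{"xyz":[0.0028,-0.0337,0],"twist":0},{"xyz":[0.0028,-0.0337,0],"twist":0},{"xyz":[0.0028,-0.0337,0],"twist":0}]'
python3 -m crank '[{"xyz":[0,0,0],"twist":0},{"xyz":[0,0,0],"twist":0}]'
python3 - <<'E'
from h import *
s=get_state();c=get_calibration("wrist");w=grab_frame("wrist");cv2.imwrite("pics/w2.png",w)
np.savez("w2.npz",mtx=c["mtx"],T=c["T"])
print(s["position"],s["eef_rot"],s["contact_force"]);print(proj(c,(.465,.107,.202)))
E
```

```text
time_s: 1.82
position: [0.4703, -0.0642, 0.3035]
eef_rot: [3.141, 0.001, 0.116]
contact_force: [0.5, -0.2, -1.0]
opening: 1.005
time_s: 2.23
position: [0.4648, 0.1048, 0.303]
eef_rot: [3.141, 0.0, 0.117]
contact_force: [-0.5, 0.5, -0.2]
opening: 0.999
time_s: 2.4
position: [0.4649, 0.1049, 0.3028]
eef_rot: [3.141, 0.0, 0.121]
contact_force: [-0.2, 0.0, -0.3]
opening: 0.999
[0.46491428 0.10485419 0.30280163] [3.14107526e+00 4.92612921e-04 1.20815812e-01] [-0.24623657  0.01407088 -0.26389793]
(np.float64(253.51646864484593), np.float64(187.79124895175042))
```

View pics/w2.png

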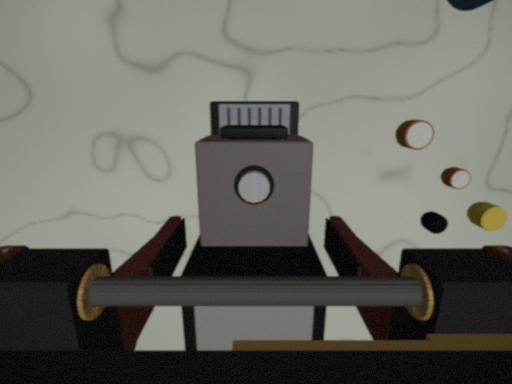

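```bash
python3 - <<'E'
from h import *
c=dict(np.load("w2.npz"));g=cv2.cvtColor(cv2.imread("pics/w2.png"),cv2.COLOR_BGR2GRAY)
r=cv2.resize(g[165:207,233:275],None,fx=4,fy=4,interpolation=cv2.INTER_CUBIC)
_,m=cv2.threshold(r,0,255,cv2.THRESH_OTSU);k,l,st,ce=cv2.connectedComponentsWithStats((r>120).astype(np.uint8));i=1+np.argmin(np.abs(ce[1:]-84).sum(1))
u,v=(ce[i]+.5)/4-.5+[233,165];print(st[i],u,v,"btn",onz(c,u,v,.202))
L=onz(c,197,138,.19);R=onz(c,312,138,.19);print("front roof edge",L,R,(L+R)/2)
print("panel top front row",onz(c,254,126,.172))
E
python3 -m crank '[{"xyz":[0,0,0.025],"twist":0},{"xyz":[0,0,0.025],"twist":0},{"xyz":[0,0,0],"twist":0},{"xyz":[0,0,0],"twist":0},{"xyz":[0,0,0],"twist":0}]' 1 20
python3 -m crank '[{"xyz":[0,0,0],"twist":0},{"xyz":[0,0,0],"twist":0},{"xyz":[0,0,0],"twist":0},{"xyz":[0,0,0],"twist":0},{"xyz":[0,0,0],"twist":0}]'
```

```text
[   25    32   119   117 10904] 253.6128714233309 187.08343268525311 btn [0.46574    0.10699203 0.202     ]
front roof edge [0.50598048 0.16867198 0.19      ] [0.5198161  0.05496813 0.19      ] [0.51289829 0.11182005 0.19      ]
panel top front row [0.5235788  0.11366057 0.172     ]
time_s: 2.87
position: [0.4659, 0.1038, 0.2539]
eef_rot: [3.141, -0.001, 0.117]
contact_force: [0.3, 0.3, 0.5]
opening: 0.664
time_s: 3.28
position: [0.4654, 0.1052, 0.2534]
eef_rot: [-3.142, -0.001, 0.12]
contact_force: [0.1, 0.7, 0.3]
opening: 0.28
```

```bash
python3 -m crank '[{"xyz":[0,-0.002,0.015],"twist":0},{"xyz":[0,0,0.012],"twist":0},{"xyz":[0,0,0],"twist":0},{"xyz":[0,0,0],"twist":0},{"xyz":[0,0,0],"twist":0}]'
python3 -m crank '[{"xyz":[0,0,0.003],"twist":0},{"xyz":[0,0,0.002],"twist":0},{"xyz":[0,0,0.002],"twist":0},{"xyz":[0,0,0],"twist":0}]'
python3 -m crank '[{"xyz":[0,0,0.002],"twist":0},{"xyz":[0,0,0],"twist":0}]'
```

```text
time_s: 3.7
position: [0.4653, 0.1072, 0.2265]
eef_rot: [-3.142, -0.001, 0.12]
contact_force: [-0.2, -0.1, -0.8]
opening: 0.008
time_s: 4.03
position: [0.4648, 0.1071, 0.2188]
eef_rot: [-3.141, 0.0, 0.119]
contact_force: [-0.6, 0.7, 0.1]
opening: 0.001
time_s: 4.2
position: [0.4648, 0.1071, 0.2167]
eef_rot: [-3.141, 0.0, 0.119]
contact_force: [-0.9, -0.0, -0.1]
opening: 0.003
```

```bash
python3 -m crank '[{"xyz":[0,0,0.0015],"twist":0},{"xyz":[0,0,0],"twist":0}]'
python3 -m crank '[{"xyz":[0,0,0.0015],"twist":0},{"xyz":[0,0,0],"twist":0}]'
```

```text
time_s: 4.37
position: [0.4648, 0.1071, 0.2152]
eef_rot: [-3.141, 0.0, 0.119]
contact_force: [0.3, 1.0, 0.3]
opening: 0.01
time_s: 4.53
position: [0.4649, 0.1071, 0.2138]
eef_rot: [-3.141, 0.0, 0.119]
contact_force: [-0.2, -0.5, 0.4]
opening: 0.007
```

```bash
python3 - <<'E'
from h import *
d=grab_frame("side");w=grab_frame("wrist")
a=cv2.resize(d[70:170,160:290],None,fx=4,fy=4,interpolation=cv2.INTER_CUBIC);b=cv2.resize(w[80:300,150:360],None,fx=1.27,fy=1.82)
cv2.imwrite("pics/s3.png",np.clip(np.hstack([a,b[:400]])*1.5,0,255).astype(np.uint8));print(get_state()["contact_force"])
E
```

```text
[ 0.46919894  0.92697567 -0.68929728]
```

View pics/s3.png

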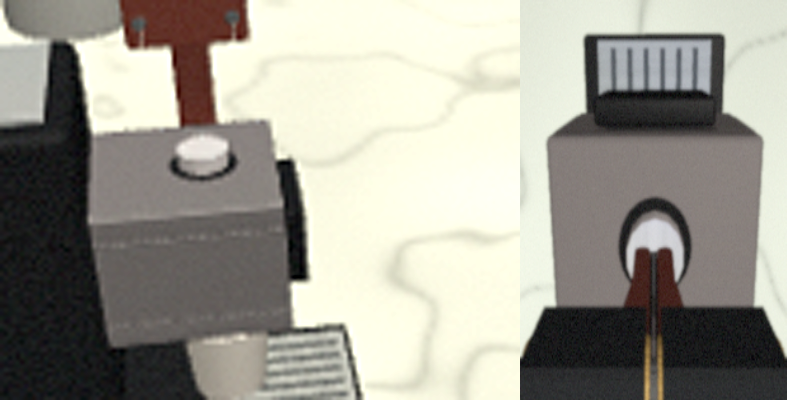

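```bash
python3 - <<'E'
from h import *
p=get_state()["position"];print(p)
cd,cw,cs=[get_calibration(n) for n in("side","wrist","scene")]
for z in(p[2]-.017,p[2]-.005,p[2]):
  u,v=proj(cd,(p[0],p[1],z));U,V=proj(cw,(p[0],p[1],z));print(z,"side crop",(u-160)*4,(v-70)*4,"wrist crop",(U-150)*1.27+520,(V-80)*1.82)
for z in(.19,.202):
  u,v=proj(cd,(.466,.107,z));U,V=proj(cw,(.466,.107,z));print("btn",z,"side crop",(u-160)*4,(v-70)*4,"wrist crop",(U-150)*1.27+520,(V-80)*1.82)
E
```

```text
[0.46492437 0.10710825 0.21392048]
0.19692048282519498 side crop 201.0366387759775 148.1374439153226 wrist crop 654.6621992757623 253.419155161534
0.20892048282519496 side crop 199.01762012021197 130.14413764004917 wrist crop 654.7611915264324 265.5469147950748
0.21392048282519496 side crop 198.1663116545451 122.55735585686256 wrist crop 654.8061786095643 271.05838187602916
btn 0.19 side crop 203.91012075758306 158.40761434914737 wrist crop 655.0210037381125 244.59447877176515
btn 0.202 side crop 201.9247007014419 140.58544849944627 wrist crop 655.1383268671959 255.78667187564534
```

```bash
python3 -m crank '[{"xyz":[0.001,0,0.002],"twist":0},{"xyz":[0,0,0.002],"twist":0},{"xyz":[0,0,0],"twist":0}]'
python3 -m crank '[{"xyz":[0,0,0.002],"twist":0},{"xyz":[0,0,0],"twist":0}]'
python3 -m crank '[{"xyz":[0,0,0.002],"twist":0},{"xyz":[0,0,0],"twist":0}]'
```

```text
time_s: 4.88
position: [0.4658, 0.1072, 0.2095]
eef_rot: [-3.141, 0.001, 0.119]
contact_force: [0.1, -0.0, -0.3]
opening: 0.0
time_s: 5.05
position: [0.4657, 0.1072, 0.2076]
eef_rot: [-3.141, 0.001, 0.119]
contact_force: [-0.9, 0.3, 0.4]
opening: 0.007
time_s: 5.22
position: [0.4658, 0.1072, 0.2057]
eef_rot: [-3.141, 0.0, 0.119]
contact_force: [-0.3, 0.3, -0.3]
opening: 0.005
```

```bash
python3 -m crank '[{"xyz":[0,0,0.002],"twist":0},{"xyz":[0,0,0],"twist":0}]'
python3 -m crank '[{"xyz":[0,0,0.002],"twist":0},{"xyz":[0,0,0],"twist":0}]'; python3 - <<'E'
from h import *
d=grab_frame("side")
a=cv2.resize(d[70:170,160:290],None,fx=4,fy=4,interpolation=cv2.INTER_CUBIC)
cv2.imwrite("pics/s4.png",np.clip(a*1.5,0,255).astype(np.uint8));print(get_state()["contact_force"])
E
```

```text
time_s: 5.38
position: [0.4658, 0.1072, 0.2037]
eef_rot: [-3.141, 0.0, 0.119]
contact_force: [-0.0, -1.0, -0.1]
opening: 0.006
time_s: 5.55
position: [0.4658, 0.1072, 0.2017]
eef_rot: [-3.142, 0.0, 0.119]
contact_force: [0.3, -0.4, -0.4]
opening: 0.004
[ 0.34123953  1.03939975 -0.70954963]
```

View pics/s4.png

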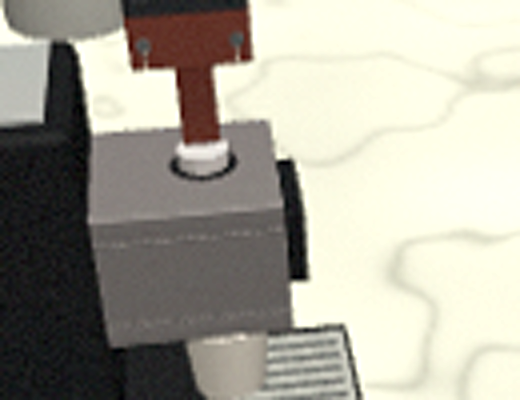

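```bash
python3 -m crank '[{"xyz":[0,0,0.002],"twist":0},{"xyz":[0,0,0],"twist":0}]'
python3 -m crank '[{"xyz":[0,0,0.002],"twist":0},{"xyz":[0,0,0],"twist":0}]'
```

```text
time_s: 5.77
position: [0.4658, 0.1072, 0.1997]
eef_rot: [-3.141, 0.0, 0.119]
contact_force: [-0.8, 0.5, 0.1]
opening: 0.005
time_s: 5.93
position: [0.466, 0.1072, 0.1978]
eef_rot: [-3.141, 0.0, 0.119]
contact_force: [0.4, 0.3, -1.0]
opening: 0.007
```

```bash
python3 -m crank '[{"xyz":[0,0,0.0015],"twist":0},{"xyz":[0,0,0],"twist":0}]'
python3 -m crank '[{"xyz":[0,0,0.0015],"twist":0},{"xyz":[0,0,0],"twist":0}]'
```

```text
time_s: 6.1
position: [0.4661, 0.1072, 0.1966]
eef_rot: [-3.142, -0.0, 0.119]
contact_force: [-0.6, 0.1, 2.6]
opening: 0.007
time_s: 6.27
position: [0.4661, 0.1072, 0.1951]
eef_rot: [-3.142, -0.0, 0.119]
contact_force: [-0.6, -0.4, 3.6]
opening: 0.005
```

```bash
python3 -m crank '[{"xyz":[0,0,0.0015],"twist":0},{"xyz":[0,0,0],"twist":0}]'
python3 -m crank '[{"xyz":[0,0,0.0012],"twist":0},{"xyz":[0,0,0],"twist":0}]'
python3 -m crank '[{"xyz":[0,0,0.001],"twist":0},{"xyz":[0,0,0],"twist":0}]'; python3 - <<'E'
from h import *
d=grab_frame("side");cv2.imwrite("pics/s5.png",np.hstack([cv2.imread("pics/s4.png"),np.clip(cv2.resize(d[70:170,160:230],None,fx=4,fy=4)*1.5,0,255).astype(np.uint8)]))
a=cv2.imread("pics/side0.png");D=cv2.absdiff(a,d)[80:180,228:290].max(2);print((D>60).sum())
E
```

```text
time_s: 6.43
position: [0.4659, 0.1072, 0.1933]
eef_rot: [-3.142, -0.0, 0.119]
contact_force: [0.4, -0.0, -0.2]
opening: 0.007
time_s: 6.6
position: [0.466, 0.1072, 0.1922]
eef_rot: [-3.141, 0.0, 0.119]
contact_force: [-1.2, 0.0, 4.8]
opening: 0.002
time_s: 6.77
position: [0.466, 0.1072, 0.1913]
eef_rot: [-3.141, -0.0, 0.119]
contact_force: [-0.2, -0.4, 4.7]
opening: 0.002
648
```

```bash
python3 -m crank '[{"xyz":[0,0,-0.03],"twist":0},{"xyz":[0,0,-0.03],"twist":0},{"xyz":[0,0,-0.03],"twist":0},{"xyz":[-0.0034,0.0373,0],"twist":0},{"xyz":[-0.0034,0.0373,0],"twist":0}]'
python3 -m crank '[{"xyz":[-0.0034,0.0373,0],"twist":0},{"xyz":[-0.0034,0.0373,0],"twist":0},{"xyz":[-0.0034,0.0373,0],"twist":0},{"xyz":[-0.0034,0.0373,0],"twist":0},{"xyz":[-0.0034,0.0373,0]}]' -0.6 10
python3 -m crank '[{"xyz":[-0.0034,0.0373,0.03],"twist":0},{"xyz":[-0.0034,0.0373,0.03],"twist":0},{"xyz":[0,0,0.03],"twist":0},{"xyz":[0,0,0.03],"twist":0},{"xyz":[0,0,0],"twist":0}]'
python3 -m crank '[{"xyz":[0,0,0],"twist":0},{"xyz":[0,0,0],"twist":0}]'
python3 - <<'E'
from h import *
print(get_state()["position"]);c=get_calibration("wrist");w=grab_frame("wrist");d=grab_frame("side")
np.savez("w6.npz",mtx=c["mtx"],T=c["T"]);cv2.imwrite("pics/w6.png",w);cv2.imwrite("pics/d6.png",d)
b=cv2.resize(d[70:330,150:290],None,fx=2,fy=2)[:384*2]
o=np.zeros((520,792,3),np.uint8);o[:384,:512]=w;o[:520,512:]=b;cv2.imwrite("pics/v6.png",np.clip(o*1.4,0,255).astype(np.uint8))
E
```

```text
time_s: 7.23
position: [0.4696, 0.0328, 0.2831]
eef_rot: [3.141, -0.005, 0.124]
contact_force: [-0.2, -0.3, -0.1]
opening: 0.005
time_s: 7.65
position: [0.4656, -0.0326, 0.1642]
eef_rot: [-3.138, 0.009, 0.118]
contact_force: [-0.8, 1.2, 1.2]
opening: 0.002
time_s: 7.82
position: [0.4707, -0.0326, 0.1701]
eef_rot: [3.141, -0.001, 0.12]
contact_force: [0.5, -0.9, 0.4]
opening: 0.009
[ 0.47066274 -0.03260655  0.17013839]invalid input
```

View pics/v6.png

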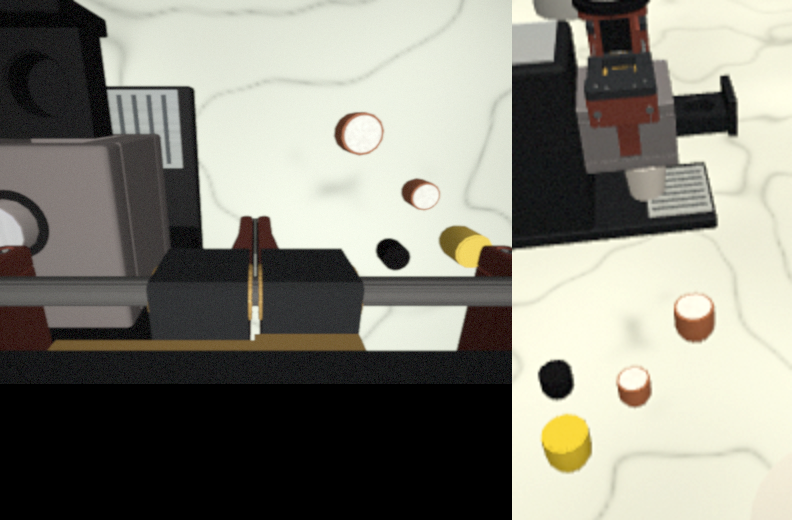

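```bash
python3 -m crank '[{"xyz":[-0.0036,0.0392,0],"twist":0},{"xyz":[-0.0036,0.0392,0],"twist":0},{"xyz":[-0.0036,0.0392,0],"twist":0},{"xyz":[-0.0036,0.0392,0],"twist":0},{"xyz":[-0.0036,0.0392,0],"twist":0}]' -0.3 10
python3 -m crank '[{"xyz":[0,0,0.02],"twist":0},{"xyz":[0,0,0.02],"twist":0},{"xyz":[0,0,0.02],"twist":0},{"xyz":[0,0,0.02],"twist":0},{"xyz":[0,0,0],"twist":0}]'
python3 -m crank '[{"xyz":[0,0,0],"twist":0},{"xyz":[0,0,0],"twist":0}]'
python3 - <<'E'
from h import *
p=get_state()["position"];print(p);c=get_calibration("wrist");w=grab_frame("wrist");d=grab_frame("side")
np.savez("w7.npz",mtx=c["mtx"],T=c["T"]);cv2.imwrite("pics/w7.png",w);cv2.imwrite("pics/d7.png",d)
b=cv2.resize(d[200:300,160:260],None,fx=2.8,fy=2.8)
o=np.zeros((384,792,3),np.uint8);o[:384,:512]=w;o[:280,512:]=b;cv2.imwrite("pics/v7.png",np.clip(o*1.4,0,255).astype(np.uint8))
cd=get_calibration("side")
for z in (p[2],p[2]-.017,.03):
  u,v=proj(cd,(p[0],p[1],z));print(z,"side crop",(u-160)*2.8+512,(v-200)*2.8,"wrist",proj(c,(p[0],p[1],z)))
E
```

```text
time_s: 8.33
position: [0.4766, -0.2315, 0.1712]
eef_rot: [3.139, -0.003, 0.121]
contact_force: [0.2, 0.4, 0.1]
opening: 0.347
time_s: 8.75
position: [0.4745, -0.2286, 0.0876]
eef_rot: [-3.14, 0.002, 0.12]
contact_force: [0.2, 0.4, 0.9]
opening: 0.647
time_s: 8.92
position: [0.4767, -0.2299, 0.0908]
eef_rot: [3.14, -0.002, 0.12]
contact_force: [-0.2, 0.1, 0.5]
opening: 0.649
[ 0.47673932 -0.2298998   0.09084903]
0.09084903271778783 side crop 647.683876175158 102.77854112968959 wrist (np.float64(256.2188440145474), np.float64(228.9508191524473))
0.07384903271778782 side crop 650.2527721319757 119.62125328661058 wrist (np.float64(256.05850785651074), np.float64(219.3048699486604))
0.03 side crop 656.540088856603 160.84342328195794 wrist (np.float64(255.74633889747724), np.float64(200.52454017957507))
```

View pics/v7.png

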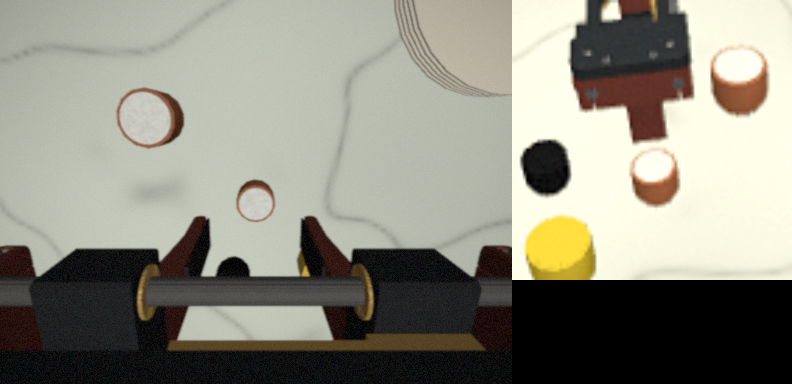

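```bash
python3 - <<'E'
from h import *
R=[]
for n,(u,v) in(("w1",(255,173)),("w6",(425,195)),("w7",(256,201))):
  c=dict(np.load(n+".npz"));w=cv2.imread("pics/%s.png"%n);f=4;h=26
  r=cv2.resize(w[v-h:v+h,u-h:u+h],None,fx=f,fy=f,interpolation=cv2.INTER_CUBIC)
  hsv=cv2.cvtColor(r,cv2.COLOR_BGR2HSV);cop=((hsv[...,1]>70)&((hsv[...,0]<18)|(hsv[...,0]>168))).astype(np.uint8)
  hull=cv2.convexHull(cv2.findNonZero(cv2.morphologyEx(cop,cv2.MORPH_OPEN,np.ones((3,3)))))
  m=np.zeros(cop.shape,np.uint8);cv2.fillConvexPoly(m,hull,1);m&=1-cop
  m=cv2.morphologyEx(m,cv2.MORPH_OPEN,np.ones((9,9)));k,l,st,ce=cv2.connectedComponentsWithStats(m);i=1+np.argmax(st[1:,4])
  e=cv2.fitEllipse(cv2.convexHull(cv2.findNonZero((l==i).astype(np.uint8))));U,V=(np.array(e[0])+.5)/f-.5+[u-h,v-h]
  o,d=ray(c,U,V);R.append((o,d));print(n,U,V,"lid axes px",np.array(e[1])/f,"hull",np.array(cv2.fitEllipse(hull)[1])/f,onz(c,U,V,.03))
def tri(L):
  A=sum(np.eye(3)-np.outer(d,d)/(d@d) for o,d in L);b=sum((np.eye(3)-np.outer(d,d)/(d@d))@o for o,d in L);return np.linalg.solve(A,b)
print(tri(R),tri([R[0],R[2]]),tri([R[1],R[2]]),tri(R[:2]))
E
```

```text
w1 253.72415924072266 168.17352485656738 lid axes px [10.22978115 19.86285591] hull [23.57723999 25.07427406] [ 0.48115766 -0.22826236  0.03      ]
w6 422.637752532959 195.0936279296875 lid axes px [17.48764229 26.20749855] hull [28.93803024 39.55339432] [ 0.47507335 -0.2267051   0.03      ]
w7 255.21813011169434 203.66148567199707 lid axes px [32.77127838 34.58641815] hull [37.84786224 41.54970551] [ 0.4738586  -0.22979046  0.03      ]
[ 0.47623974 -0.22874705  0.02799892] [ 0.4920927  -0.22726904  0.08554073] [ 0.47331061 -0.22982989  0.02574613] [ 0.47756198 -0.22821538  0.02731445]
```

```bash
python3 -m crank '[{"xyz":[-0.0015,0,0.023],"twist":0},{"xyz":[0,0,0.023],"twist":0},{"xyz":[0,0,0],"twist":0},{"xyz":[0,0,0],"twist":0}]'
python3 - <<'E'
from h import *
p=get_state()["position"];print(p);c=get_calibration("wrist");w=grab_frame("wrist");d=grab_frame("side")
np.savez("w8.npz",mtx=c["mtx"],T=c["T"]);cv2.imwrite("pics/w8.png",w);cv2.imwrite("pics/d8.png",d)
a=cv2.resize(w[150:350,130:380],None,fx=1.6,fy=1.6,interpolation=cv2.INTER_CUBIC);b=cv2.resize(d[215:295,170:250],None,fx=4,fy=4,interpolation=cv2.INTER_CUBIC)
cv2.imwrite("pics/v8.png",np.clip(np.hstack([a,b])*1.5,0,255).astype(np.uint8))
E
```

```text
time_s: 9.35
position: [0.4737, -0.2293, 0.0434]
eef_rot: [-3.141, 0.001, 0.12]
contact_force: [0.0, -0.2, -0.4]
opening: 0.649
[ 0.47370239 -0.22930046  0.04343063]
```

View pics/v8.png

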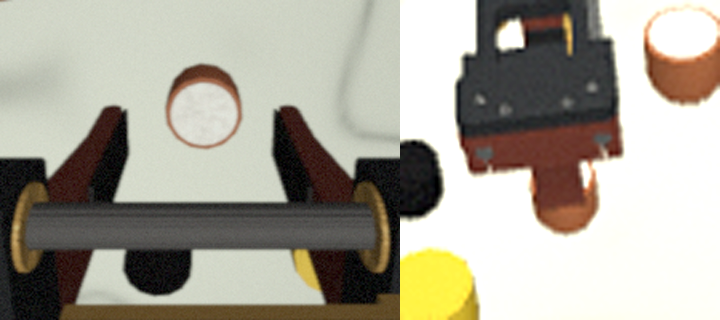

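```bash
python3 - <<'E'
from h import *
c=dict(np.load("w8.npz"));p=np.array([.4737,-.2293,.0434]);a=.12
tx=np.array([np.cos(a),np.sin(a),0]);ty=np.array([np.sin(a),-np.cos(a),0])
for uv in((204,217),(302,217)):
  o,d=ray(c,*uv)
  for x in(.010,.005,.0):
    t=(x-(o-p)@tx)/(d@tx);q=o+t*d-p;print(uv,x,"tool y",(q@ty).round(4),"z ahead of TCP",-q[2].round(4))
cd=get_calibration("side");o,d=ray(cd,211,266.2)
for y in(.0286,.035,.042):
  t=(y-(o-p)@ty)/(d@ty);q=o+t*d;print("side",y,q.round(4))
E
```

```text
(204, 217) 0.01 tool y -0.0327 z ahead of TCP -0.0044
(204, 217) 0.005 tool y -0.0352 z ahead of TCP 0.0084
(204, 217) 0.0 tool y -0.0377 z ahead of TCP 0.0213
(302, 217) 0.01 tool y 0.0287 z ahead of TCP -0.0044
(302, 217) 0.005 tool y 0.031 z ahead of TCP 0.0084
(302, 217) 0.0 tool y 0.0333 z ahead of TCP 0.0213
side 0.0286 [ 0.4782 -0.2576  0.0363]
side 0.035 [ 0.4795 -0.2639  0.044 ]
side 0.042 [ 0.4809 -0.2707  0.0524]
```

```bash
python3 -m crank '[{"xyz":[0.0005,0,0.012],"twist":0},{"xyz":[0,0,0.008],"twist":0},{"xyz":[0,0,0],"twist":0}]'
python3 -m crank '[{"xyz":[0,0,0.003],"twist":0},{"xyz":[0,0,0],"twist":0},{"xyz":[0,0,0],"twist":0}]'
python3 - <<'E'
from h import *
s=get_state();print(s["position"],s["contact_force"])
E
```

```text
time_s: 9.7
position: [0.4743, -0.2294, 0.023]
eef_rot: [-3.141, 0.0, 0.119]
contact_force: [0.1, 0.0, 0.0]
opening: 0.648
time_s: 9.95
position: [0.4746, -0.2297, 0.0205]
eef_rot: [3.141, -0.0, 0.119]
contact_force: [0.1, 0.6, -0.8]
opening: 0.648
[ 0.4745925  -0.2296519   0.02046949] [ 0.0794271   0.59896321 -0.79850624]
```

```bash
python3 -m crank '[{"xyz":[0,0,0.0035],"twist":0},{"xyz":[0,0,0],"twist":0}]'
python3 -m crank '[{"xyz":[0,0,0],"twist":0},{"xyz":[0,0,0],"twist":0},{"xyz":[0,0,0],"twist":0},{"xyz":[0,0,0],"twist":0},{"xyz":[0,0,0],"twist":0}]' 1 10
python3 -m crank '[{"xyz":[0,0,0],"twist":0},{"xyz":[0,0,0],"twist":0},{"xyz":[0,0,0],"twist":0}]'
```

```text
time_s: 10.12
position: [0.4744, -0.2295, 0.0165]
eef_rot: [-3.141, 0.0, 0.119]
contact_force: [0.8, -0.7, -0.0]
opening: 0.648
time_s: 10.53
position: [0.4745, -0.2296, 0.0167]
eef_rot: [3.142, -0.0, 0.119]
contact_force: [0.4, 0.6, -0.2]
opening: 0.379
time_s: 10.78
position: [0.4745, -0.2296, 0.0167]
eef_rot: [-3.142, -0.0, 0.119]
contact_force: [-0.2, -0.0, 2.0]
opening: 0.38
```

```bash
python3 -m crank '[{"xyz":[0,0,-0.02],"twist":0},{"xyz":[0,0,-0.04],"twist":0},{"xyz":[0,0,-0.04],"twist":0},{"xyz":[0,0,-0.04],"twist":0},{"xyz":[0,0,-0.04],"twist":0}]' 
python3 -m crank '[{"xyz":[0,0,-0.04],"twist":0},{"xyz":[0.011,-0.0335,-0.02],"twist":0},{"xyz":[0.011,-0.0335,0],"twist":0},{"xyz":[0.011,-0.0335,0],"twist":0},{"xyz":[0.011,-0.0335,0],"twist":0}]'
python3 -m crank '[{"xyz":[0.011,-0.0335,0],"twist":0},{"xyz":[0.011,-0.0335,0],"twist":0},{"xyz":[0.011,-0.0335,0],"twist":0},{"xyz":[0.011,-0.0335,0],"twist":0},{"xyz":[0.011,-0.0335,0],"twist":0}]'
python3 -m crank '[{"xyz":[0.011,-0.0335,0],"twist":0},{"xyz":[0,0,0],"twist":0},{"xyz":[0,0,0],"twist":0},{"xyz":[0,0,0],"twist":0}]'
python3 - <<'E'
from h import *
s=get_state();p=s["position"];print(p,s["eef_rot"],s["opening"])
c=get_calibration("wrist");w=sum(grab_frame("wrist").astype(float) for _ in range(3))/3;d=grab_frame("side")
np.savez("w9.npz",mtx=c["mtx"],T=c["T"]);cv2.imwrite("pics/w9.png",w.astype(np.uint8));cv2.imwrite("pics/d9.png",d)
print("well pred",proj(c,(.5432,.1163,.15)),"tcp",proj(c,p))
G=lambda i:(255*np.clip(i/255.*1.0,0,1)**.45).astype(np.uint8)
a=cv2.resize(G(w[60:260,150:360]),None,fx=2.1,fy=2.1,interpolation=cv2.INTER_CUBIC)
b=cv2.resize(G(d[85:155,215:290]),None,fx=4.5,fy=6,interpolation=cv2.INTER_CUBIC);print(a.shape,b.shape)
cv2.imwrite("pics/v9.png",np.hstack([a,b]))
E
```

```text
time_s: 11.2
position: [0.4738, -0.2291, 0.1984]
eef_rot: [-3.141, 0.001, 0.119]
contact_force: [0.3, -0.6, 0.1]
opening: 0.379
time_s: 11.62
position: [0.5023, -0.0901, 0.2574]
eef_rot: [3.141, -0.001, 0.118]
contact_force: [0.2, -0.5, -0.5]
opening: 0.379
time_s: 12.03
position: [0.5365, 0.0834, 0.2566]
eef_rot: [-3.142, 0.0, 0.119]
contact_force: [0.6, -0.7, -0.3]
opening: 0.381
time_s: 12.37
position: [0.5433, 0.1158, 0.2563]
eef_rot: [3.141, 0.001, 0.12]
contact_force: [-0.6, -0.4, -0.8]
opening: 0.377
[0.54325917 0.11578238 0.25633901] [3.14103915e+00 1.04277209e-03 1.20267761e-01] 0.3774670851026066
well pred (np.float64(255.09037889859923), np.float64(186.63090634201177)) tcp (np.float64(256.1734171810223), np.float64(228.89976583306247))
(420, 441, 3) (420, 338, 3)
```

View pics/v9.png

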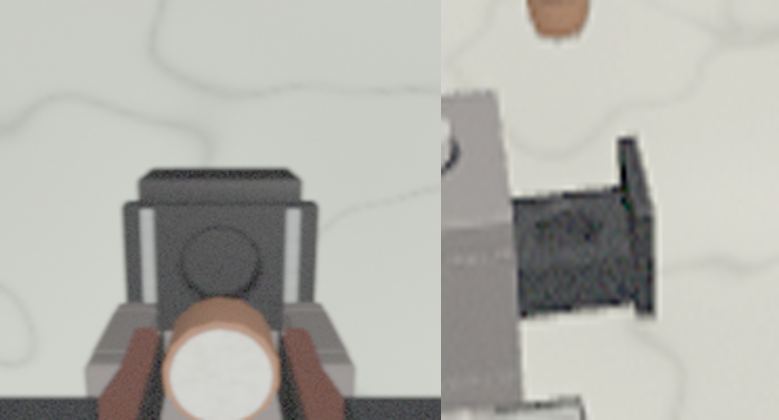

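```bash
python3 - <<'E'
from h import *
c=dict(np.load("w9.npz"));w=cv2.imread("pics/w9.png");p=np.array([.5433,.1158,.2563]);a=.120
tx=np.array([np.cos(a),np.sin(a),0]);ty=np.array([np.sin(a),-np.cos(a),0])
f=4;x0,y0=215,190
r=cv2.resize(w[y0:260+15,x0:300],None,fx=f,fy=f,interpolation=cv2.INTER_CUBIC);hsv=cv2.cvtColor(r,cv2.COLOR_BGR2HSV)
m=((hsv[...,1]<45)&(hsv[...,2]>120)).astype(np.uint8);m=cv2.morphologyEx(m,cv2.MORPH_OPEN,np.ones((9,9)))
k,l,st,ce=cv2.connectedComponentsWithStats(m)
for i in range(1,k):
  if st[i,4]>3000:print("lid",st[i]/f,ce[i]/f+[x0,y0])
i=max((i for i in range(1,k)),key=lambda i:st[i,4]*(abs(ce[i][0]/f+x0-255)<12))
h=cv2.convexHull(cv2.findNonZero((l==i).astype(np.uint8)));e=cv2.fitEllipse(h);u,v=np.array(e[0])/f+[x0,y0]-.4
print("ell",u,v,np.array(e[1])/f)
for z in(.2696,.265,.28):
  q=onz(c,u,v,z);print("lid z",z,"tool x,y off",((q-p)@tx).round(4),((q-p)@ty).round(4))
# well ring
g=cv2.cvtColor(w,cv2.COLOR_BGR2GRAY);x0,y0=225,158;R=cv2.resize(g[y0:205,x0:287],None,fx=6,fy=6,interpolation=cv2.INTER_CUBIC)
R=cv2.normalize(cv2.GaussianBlur(R,(0,0),3),None,0,255,cv2.NORM_MINMAX)
C=cv2.HoughCircles(R,cv2.HOUGH_GRADIENT,1,200,param1=40,param2=12,minRadius=95,maxRadius=130);print(C)
for uv in([(C[0,0,0]+.5)/6-.5+x0,(C[0,0,1]+.5)/6-.5+y0],[255.2,184.8]):
  q=onz(c,*uv,.15);print("well",uv,q.round(4),"tool off from TCP",((q-p)@tx).round(4),((q-p)@ty).round(4))
E
```

```text
lid [  16.25   27.     48.25   44.25 6669.  ] [255.20733993 239.11971435]
ell 254.8013702392578 238.7157875061035 [44.12899017 48.17137527]
lid z 0.2696 tool x,y off -0.0007 -0.0009
lid z 0.265 tool x,y off -0.0029 -0.0009
lid z 0.28 tool x,y off 0.0043 -0.0009
NoneTraceback (most recent call last):
  File "<stdin>", line 19, in <module>
TypeError: 'NoneType' object is not subscriptable
```

```bash
python3 -m crank '[{"xyz":[0.002,0.0004,0.03],"twist":0},{"xyz":[0,0,0.03],"twist":0},{"xyz":[0,0,0.021],"twist":0},{"xyz":[0,0,0],"twist":0},{"xyz":[0,0,0],"twist":0}]'
python3 - <<'E'
from h import *
s=get_state();p=s["position"];print(p)
c=get_calibration("wrist");w=sum(grab_frame("wrist").astype(float) for _ in range(3))/3;d=sum(grab_frame("side").astype(float) for _ in range(3))/3
S=sum(grab_frame("scene").astype(float) for _ in range(3))/3
cv2.imwrite("pics/d10.png",d.astype(np.uint8));cv2.imwrite("pics/w10.png",w.astype(np.uint8));cv2.imwrite("pics/S10.png",S.astype(np.uint8))
np.savez("w10.npz",mtx=c["mtx"],T=c["T"])
# well mouth ellipse visibility rows
tx=np.array([np.cos(.12),np.sin(.12),0]);
print("mouth centre/front rows",proj(c,(.545,.1165,.15)),proj(c,np.array([.545,.1165,.15])+.019*tx),"capsule bottom front",proj(c,p+[0,0,-.0167]+.0135*tx))
E
```

```text
time_s: 12.98
position: [0.5449, 0.115, 0.1751]
eef_rot: [-3.141, 0.003, 0.118]
contact_force: [0.5, 0.3, 1.0]
opening: 0.384
[0.54494143 0.1150497  0.17510091]
mouth centre/front rows (np.float64(254.12057127767804), np.float64(214.7847579510921)) (np.float64(254.0612479195678), np.float64(190.01206041911215)) capsule bottom front (np.float64(256.1087352085362), np.float64(201.21898663416493))
```

```bash
python3 -m crank '[{"xyz":[0,-0.0005,0.004],"twist":0},{"xyz":[0,0,0.004],"twist":0},{"xyz":[0,0,0],"twist":0}]'
python3 -m crank '[{"xyz":[0,0,0.003],"twist":0},{"xyz":[0,0,0],"twist":0},{"xyz":[0,0,0],"twist":0}]'
python3 -m crank '[{"xyz":[0,0,0.003],"twist":0},{"xyz":[0,0,0],"twist":0},{"xyz":[0,0,0],"twist":0}]'
```

```text
time_s: 13.68
position: [0.545, 0.1165, 0.1667]
eef_rot: [-3.141, 0.002, 0.12]
contact_force: [-0.8, 0.3, -0.6]
opening: 0.386
time_s: 13.93
position: [0.5455, 0.1165, 0.1644]
eef_rot: [-3.141, 0.001, 0.119]
contact_force: [-1.1, 0.2, -0.3]
opening: 0.384
time_s: 14.18
position: [0.5456, 0.1165, 0.1615]
eef_rot: [-3.141, 0.0, 0.119]
contact_force: [0.3, -0.8, 0.3]
opening: 0.378
```

```bash
python3 -m crank '[{"xyz":[0,0,0.003],"twist":0},{"xyz":[0,0,0],"twist":0},{"xyz":[0,0,0],"twist":0}]'
python3 -m crank '[{"xyz":[0,0,0.0025],"twist":0},{"xyz":[0,0,0],"twist":0},{"xyz":[0,0,0],"twist":0}]'
python3 -m crank '[{"xyz":[0,0,0.002],"twist":0},{"xyz":[0,0,0],"twist":0},{"xyz":[0,0,0],"twist":0}]'
```

```text
time_s: 14.43
position: [0.5455, 0.1165, 0.1585]
eef_rot: [-3.141, 0.0, 0.119]
contact_force: [-0.0, 0.7, -1.3]
opening: 0.38
time_s: 14.68
position: [0.5456, 0.1165, 0.156]
eef_rot: [-3.141, 0.0, 0.119]
contact_force: [0.1, 0.0, -1.2]
opening: 0.383
time_s: 14.93
position: [0.5456, 0.1165, 0.1541]
eef_rot: [-3.141, 0.0, 0.119]
contact_force: [-0.5, -0.1, -0.9]
opening: 0.374
```

```bash
python3 -m crank '[{"xyz":[0,0,0.002],"twist":0},{"xyz":[0,0,0],"twist":0},{"xyz":[0,0,0],"twist":0}]'
python3 -m crank '[{"xyz":[0,0,0.0015],"twist":0},{"xyz":[0,0,0],"twist":0},{"xyz":[0,0,0],"twist":0}]'
python3 - <<'E'
from h import *
print([get_state()["contact_force"].round(1)])
E
```

```text
time_s: 15.18
position: [0.5456, 0.1165, 0.1521]
eef_rot: [-3.141, 0.0, 0.119]
contact_force: [-0.5, 0.5, -0.8]
opening: 0.38
time_s: 15.43
position: [0.5456, 0.1165, 0.1506]
eef_rot: [-3.141, 0.0, 0.119]
contact_force: [-0.4, -0.6, 0.1]
opening: 0.38
[array([-0.4, -0.6,  0.1])]
```

```bash
python3 -m crank '[{"xyz":[0,0,0],"twist":0},{"xyz":[0,0,0],"twist":0},{"xyz":[0,0,0],"twist":0},{"xyz":[0,0,0],"twist":0}]' -0.1
python3 -m crank '[{"xyz":[0,0,-0.01],"twist":0},{"xyz":[0,0,-0.02],"twist":0},{"xyz":[0,0,-0.03],"twist":0},{"xyz":[0,0,-0.03],"twist":0},{"xyz":[0,0,0],"twist":0}]'
python3 -m crank '[{"xyz":[0,0,0],"twist":0},{"xyz":[0,0,0],"twist":0}]'
python3 - <<'E'
from h import *
s=get_state();p=s["position"];print(p)
c=get_calibration("wrist");w=sum(grab_frame("wrist").astype(float) for _ in range(3))/3;d=grab_frame("side")
np.savez("w11.npz",mtx=c["mtx"],T=c["T"]);cv2.imwrite("pics/w11.png",w.astype(np.uint8));cv2.imwrite("pics/d11.png",d)
G=lambda i:(255*np.clip(i/255.,0,1)**.45).astype(np.uint8)
a=cv2.resize(G(w[60:260,150:360]),None,fx=2.1,fy=2.1,interpolation=cv2.INTER_CUBIC)
b=cv2.resize(G(d[85:155,215:290]),None,fx=4.5,fy=6,interpolation=cv2.INTER_CUBIC)
cv2.imwrite("pics/v11.png",np.hstack([a,b]))
print("expect seated lid",proj(c,(.545,.1165,.162)))
E
```

```text
time_s: 15.77
position: [0.5461, 0.1166, 0.1509]
eef_rot: [-3.141, -0.001, 0.119]
contact_force: [0.4, 0.1, 0.1]
opening: 0.551
time_s: 16.18
position: [0.5496, 0.1169, 0.2474]
eef_rot: [3.141, -0.011, 0.12]
contact_force: [0.8, -0.2, 0.3]
opening: 0.548
time_s: 16.35
position: [0.5454, 0.1165, 0.2407]
eef_rot: [-3.142, -0.0, 0.119]
contact_force: [-0.6, 0.7, -0.4]
opening: 0.551
[0.54543905 0.11647888 0.24074423]
expect seated lid (np.float64(255.69111588582305), np.float64(194.93914907617307))
```

View pics/v11.png

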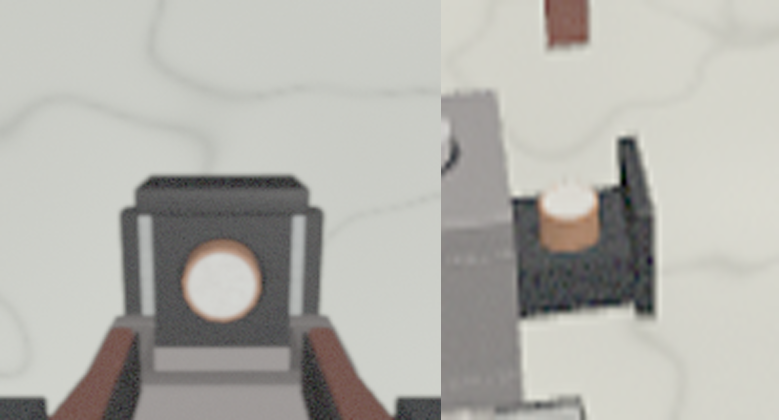

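```bash
python3 -m crank '[{"xyz":[0.027,0,0],"twist":0},{"xyz":[0.027,0,0],"twist":0},{"xyz":[0.028,0,0],"twist":0},{"xyz":[0,0,0],"twist":0},{"xyz":[0,0,0],"twist":0}]' 1 20
python3 -m crank '[{"xyz":[0,0,0.025],"twist":0},{"xyz":[0,0,0.025],"twist":0},{"xyz":[0,0,0.025],"twist":0},{"xyz":[0,0,0.025],"twist":0},{"xyz":[0,0,0],"twist":0}]'
python3 -m crank '[{"xyz":[0,0,0],"twist":0},{"xyz":[0,0,0],"twist":0},{"xyz":[0,0,0],"twist":0},{"xyz":[0,0,0],"twist":0}]'
python3 -m crank '[{"xyz":[-0.008,0,0],"twist":0},{"xyz":[-0.008,0,0],"twist":0},{"xyz":[-0.004,0,0],"twist":0},{"xyz":[0,0,0],"twist":0}]'
python3 - <<'E'
from h import *
s=get_state();p=s["position"];O=np.array([.5122,.1126]);u=np.array([.9929,.1195]);print(p,(p[:2]-O)@u,(p[:2]-O)@[-u[1],u[0]],s["contact_force"])
E
```

```text
time_s: 16.97
position: [0.6276, 0.1262, 0.2391]
eef_rot: [-3.141, 0.002, 0.119]
contact_force: [-1.0, -0.7, -0.6]
opening: 0.212
time_s: 17.38
position: [0.6216, 0.1258, 0.1353]
eef_rot: [-3.141, 0.011, 0.119]
contact_force: [-0.5, 0.2, -0.5]
opening: 0.005
time_s: 17.72
position: [0.6283, 0.1264, 0.1426]
eef_rot: [-3.142, -0.003, 0.119]
contact_force: [0.0, -0.5, -0.4]
opening: 0.004
time_s: 18.05
position: [0.6056, 0.1238, 0.1409]
eef_rot: [-3.141, 0.001, 0.12]
contact_force: [0.7, -0.1, -0.6]
opening: 0.005
[0.6055584  0.1237815  0.14085146] 0.09403174752882872 -5.4219911413121505e-05 [ 0.6613328  -0.05241088 -0.59368614]
```

```bash
python3 -m crank '[{"xyz":[-0.002,0,0],"twist":0},{"xyz":[-0.002,0,0],"twist":0},{"xyz":[-0.002,0,0],"twist":0},{"xyz":[-0.002,0,0],"twist":0},{"xyz":[-0.002,0,0],"twist":0}]'
python3 -m crank '[{"xyz":[-0.003,0,0],"twist":0},{"xyz":[-0.003,0,0],"twist":0},{"xyz":[-0.003,0,0],"twist":0},{"xyz":[-0.003,0,0],"twist":0},{"xyz":[-0.003,0,0],"twist":0}]'
python3 - <<'E'
from h import *
s=get_state();p=s["position"];O=np.array([.5122,.1126]);u=np.array([.9929,.1195]);print(p,(p[:2]-O)@u,(p[:2]-O)@[-u[1],u[0]],s["contact_force"])
E
```

```text
time_s: 18.47
position: [0.5978, 0.1228, 0.1407]
eef_rot: [-3.141, -0.001, 0.119]
contact_force: [1.4, 0.2, -1.1]
opening: 0.007
time_s: 18.88
position: [0.5824, 0.1209, 0.1407]
eef_rot: [-3.142, -0.001, 0.119]
contact_force: [2.1, 0.2, -1.7]
opening: 0.002
[0.58242543 0.12086957 0.14071385] 0.07071504520452596 -0.00018107807765592975 [ 2.13204659  0.22127022 -1.67431904]
```

Contact made; the push force matches the tray spring. Continue.

```bash
python3 -m crank '[{"xyz":[-0.003,0,0],"twist":0},{"xyz":[-0.003,0,0],"twist":0},{"xyz":[-0.003,0,0],"twist":0},{"xyz":[-0.003,0,0],"twist":0},{"xyz":[-0.003,0,0],"twist":0}]'
python3 -m crank '[{"xyz":[-0.003,0,0],"twist":0},{"xyz":[-0.003,0,0],"twist":0},{"xyz":[-0.003,0,0],"twist":0},{"xyz":[-0.003,0,0],"twist":0},{"xyz":[0,0,0],"twist":0}]'
python3 - <<'E'
from h import *
s=get_state();p=s["position"];O=np.array([.5122,.1126]);u=np.array([.9929,.1195]);print(p,(p[:2]-O)@u,(p[:2]-O)@[-u[1],u[0]],s["contact_force"])
E
```

```text
time_s: 19.3
position: [0.5675, 0.1191, 0.1407]
eef_rot: [-3.142, -0.001, 0.119]
contact_force: [4.3, -0.1, -2.0]
opening: 0.007
time_s: 19.72
position: [0.5551, 0.1176, 0.1408]
eef_rot: [-3.142, 0.0, 0.119]
contact_force: [4.2, -0.6, -2.7]
opening: 0.008
[0.55505919 0.11758331 0.14076416] 0.04315039972316855 -0.00017374679698391182 [ 4.17733459 -0.58786343 -2.67808075]
```

```bash
python3 -m crank '[{"xyz":[-0.002,0,0],"twist":0},{"xyz":[-0.002,0,0],"twist":0},{"xyz":[-0.002,0,0],"twist":0},{"xyz":[-0.002,0,0],"twist":0}]'
python3 -m crank '[{"xyz":[-0.0015,0,0],"twist":0},{"xyz":[-0.0015,0,0],"twist":0}]'
python3 -m crank '[{"xyz":[-0.0015,0,0],"twist":0},{"xyz":[0,0,0],"twist":0}]'
python3 -m crank '[{"xyz":[-0.0015,0,0],"twist":0},{"xyz":[0,0,0],"twist":0}]'
```

```text
time_s: 20.05
position: [0.5479, 0.1167, 0.1408]
eef_rot: [-3.142, -0.001, 0.119]
contact_force: [4.9, -0.3, -1.8]
opening: 0.005
time_s: 20.22
position: [0.5449, 0.1164, 0.1408]
eef_rot: [-3.142, -0.001, 0.119]
contact_force: [5.3, -0.5, -1.4]
opening: 0.005
time_s: 20.38
position: [0.5434, 0.1162, 0.1409]
eef_rot: [-3.142, -0.001, 0.119]
contact_force: [4.8, -0.8, -1.1]
opening: 0.007
time_s: 20.55
position: [0.543, 0.1161, 0.1409]
eef_rot: [-3.142, -0.003, 0.119]
contact_force: [7.2, 0.3, -4.1]
opening: 0.005
```

```bash
python3 -m crank '[{"xyz":[-0.001,0,0],"twist":0},{"xyz":[0,0,0],"twist":0}]'
python3 -m crank '[{"xyz":[-0.001,0,0],"twist":0},{"xyz":[0,0,0],"twist":0}]'
python3 -m crank '[{"xyz":[-0.001,0,0],"twist":0},{"xyz":[0,0,0],"twist":0}]'
```

```text
time_s: 20.72
position: [0.5426, 0.1161, 0.1409]
eef_rot: [-3.141, -0.004, 0.119]
contact_force: [8.4, 0.7, -5.2]
opening: 0.003
time_s: 20.88
position: [0.5419, 0.116, 0.1409]
eef_rot: [-3.141, -0.004, 0.119]
contact_force: [10.3, 0.5, -5.3]
opening: 0.003
time_s: 21.05
position: [0.5412, 0.1159, 0.141]
eef_rot: [-3.141, -0.005, 0.119]
contact_force: [10.2, 0.8, -7.4]
opening: 0.007
```

```bash
python3 -m crank '[{"xyz":[-0.001,0,0],"twist":0},{"xyz":[0,0,0],"twist":0}]'
```

```text
time_s: 21.22
position: [0.5404, 0.1159, 0.1411]
eef_rot: [-3.141, -0.005, 0.119]
contact_force: [10.5, 1.1, -5.9]
opening: 0.003
```

```bash
python3 -m crank '[{"xyz":[-0.001,0,0],"twist":0},{"xyz":[0,0,0],"twist":0}]'
python3 -m crank '[{"xyz":[-0.001,0,0],"twist":0},{"xyz":[0,0,0],"twist":0}]'
```

```text
time_s: 21.38
position: [0.5388, 0.1157, 0.141]
eef_rot: [-3.141, -0.004, 0.119]
contact_force: [9.4, 1.5, -4.3]
opening: 0.008
time_s: 21.55
position: [0.5373, 0.1154, 0.1411]
eef_rot: [-3.142, -0.003, 0.119]
contact_force: [7.9, 0.7, -3.4]
opening: 0.004
```

```bash
python3 -m crank '[{"xyz":[-0.001,0,0],"twist":0},{"xyz":[0,0,0],"twist":0}]'
```

```text
time_s: 21.72
position: [0.535, 0.1152, 0.1409]
eef_rot: [-3.141, -0.001, 0.119]
contact_force: [4.4, -0.3, 0.5]
opening: 0.003
```

```bash
python3 -m crank '[{"xyz":[-0.001,0,0],"twist":0},{"xyz":[0,0,0],"twist":0}]'
python3 -m crank '[{"xyz":[-0.001,0,0],"twist":0},{"xyz":[0,0,0],"twist":0}]'
```

```text
time_s: 21.88
position: [0.534, 0.1151, 0.1409]
eef_rot: [-3.142, -0.001, 0.119]
contact_force: [4.9, -0.8, 0.3]
opening: 0.006
time_s: 22.05
position: [0.533, 0.115, 0.1409]
eef_rot: [-3.141, -0.001, 0.119]
contact_force: [5.8, 0.8, 0.3]
opening: 0.001
```

```bash
python3 -m crank '[{"xyz":[-0.0007,0,0],"twist":0},{"xyz":[0,0,0],"twist":0}]'
```

```text
time_s: 22.22
position: [0.5326, 0.1149, 0.1409]
eef_rot: [-3.142, -0.001, 0.119]
contact_force: [6.0, -0.1, -0.3]
opening: 0.002
```

```bash
python3 -m crank '[{"xyz":[-0.0007,0,0],"twist":0},{"xyz":[0,0,0],"twist":0}]'
```

```text
time_s: 22.38
position: [0.5325, 0.1149, 0.141]
eef_rot: [-3.141, -0.002, 0.119]
contact_force: [6.9, -0.1, -2.2]
opening: 0.008
```

```bash
python3 -m crank '[{"xyz":[-0.0007,0,0],"twist":0},{"xyz":[0,0,0],"twist":0}]'
```

```text
time_s: 22.55
position: [0.5326, 0.1149, 0.141]
eef_rot: [-3.141, -0.004, 0.119]
contact_force: [8.5, 0.3, -4.6]
opening: 0.004
```

```bash
python3 -m crank '[{"xyz":[-0.0005,0,0],"twist":0},{"xyz":[0,0,0],"twist":0}]'
```

```text
time_s: 22.72
position: [0.5325, 0.1149, 0.141]
eef_rot: [-3.141, -0.004, 0.119]
contact_force: [10.1, 1.1, -5.2]
opening: 0.004
```

Hard stop reached (position no longer moves). Back off slowly, then clear and compare images numerically.

```bash
python3 -m crank '[{"xyz":[0.002,0,0],"twist":0},{"xyz":[0.003,0,0],"twist":0},{"xyz":[0.005,0,0],"twist":0},{"xyz":[0,0,0],"twist":0}]'
python3 -m crank '[{"xyz":[0.02,0,0],"twist":0},{"xyz":[0.03,0,0],"twist":0},{"xyz":[0.03,0,-0.02],"twist":0},{"xyz":[0,0,-0.04],"twist":0},{"xyz":[0,0,-0.04],"twist":0}]'
python3 -m crank '[{"xyz":[0,0,0],"twist":0},{"xyz":[0,0,0],"twist":0},{"xyz":[0,0,0],"twist":0},{"xyz":[0,0,0],"twist":0}]'
python3 - <<'E'
from h import *
s=get_state();print(s["position"],s["contact_force"].round(1))
d=grab_frame("side");a=cv2.imread("pics/side0.png");m=cv2.imread("pics/d11.png");cv2.imwrite("pics/d12.png",d)
sl=np.s_[85:155,215:290]
for n,r in(("start(shut)",a),("tray out",m)):D=cv2.absdiff(d,r)[sl].max(2);print(n,(D>60).sum())
g=lambda i:cv2.cvtColor(i,cv2.COLOR_BGR2GRAY)
for r in range(105,140,6):print(r,[int(np.where(g(i)[r,225:290]<60)[0].max()+225) if (g(i)[r,225:290]<60).any() else None for i in(a,m,d)])
for n,(y0,y1,x0,x1) in dict(cup=(150,172,205,230),sugar=(155,205,315,350),mug=(198,258,322,385),plates=(288,384,265,380),button=(100,118,200,222)).items():print(n,(cv2.absdiff(d,a)[y0:y1,x0:x1].max(2)>60).sum())
E
```

```text
time_s: 23.05
position: [0.5392, 0.1159, 0.1402]
eef_rot: [-3.141, 0.003, 0.119]
contact_force: [-0.9, 0.1, -0.1]
opening: 0.001
time_s: 23.47
position: [0.6184, 0.1253, 0.2391]
eef_rot: [-3.141, 0.007, 0.119]
contact_force: [0.6, 0.1, -0.2]
opening: 0.0
time_s: 23.8
position: [0.6176, 0.1252, 0.2387]
eef_rot: [-3.141, 0.004, 0.119]
contact_force: [-0.3, -0.2, -0.4]
opening: 0.003
[0.61758002 0.12522364 0.23870792] [-0.3 -0.2 -0.4]
start(shut) 14
tray out 693
105 [None, None, None]
111 [232, 258, 233]
117 [234, 260, 234]
123 [235, 261, 235]
129 [235, 262, 235]
135 [236, 261, 236]
cup 0
sugar 0
mug 0
plates 0
button 0
```

```bash
python3 -c "
from bench import *
print(hand_in())"
```

```text
the job is handed in; nothing more can be done
None
```

The coffee machine is ready to brew, and I handed the job in at about 24 s of the 67 s allowed. No verdict came back.

**What I did**
- **Button:** I pressed the release button with at most about 5 N on the force readings, and the tray popped out.
- **Capsule:** I picked the smaller copper-coloured capsule, lowered it into the well without feeling resistance, and let it go.
- **Tray:** I pushed it in. The peak on the latch was about 12 N. I went on to the hard stop with about 11 N, then backed the arm clear.

**Last checks**
- **Tray:** In the side camera its front edge is within 1 pixel of where it was when shut at the start, and it stayed there after I let go.
- **Other things:** The button, cup, sugar jar, mug and plates show no change from the first picture. The force reading is about zero.
- **Capsule:** I saw it upright in the well, within about half a pixel of where it should be, just before closing the tray. I could not see it afterwards.

**What disagreed or went wrong**
- **Fingertips:** I touched the button 4–5 mm behind the tool point, not 17 mm ahead as stated. I used the measured value from then on.
- **Refused move:** One call was refused because a row had no turn value, so the next call brought the closed gripper down beside the machine. No contact was felt and nothing moved.

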